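Print the price label for a box of chocolates

TASK

A filled box of chocolates stands on the counter scale and its label printer has been left open after a change of roll. Push the printer lid down until it is fully shut, then press the product key (the middle square key of the back row, the one nearer the display) all the way down and let it come up, and then press the tall print key beside the printer all the way down and let it up; nothing needs to be gripped. Press no key before the lid is shut and no other key at any time, and do not lift or shift the box on the pan or the things standing on the counter.

Things in the scene. Friction and masses are not known exactly. Their poses are not given: they have to be found in the camera images.
- scale: Grey label-printing counter scale, fixed, 400 mm wide (y), 380 deep (x). Origin: centre of its underside; -x side = operator's side, facing the robot within 0.3 rad; +y operator's left, z up. Key panel front left (y -68 to +198 mm), rising to the rear at 0.28 rad from 45 mm high at x=-190; printer box front right (y -200 to -70), 100 mm high; steel pan behind, top 112 mm high.
- display (a point): Centre of the flat dark display strip (220 x 22 mm) on the key panel, behind the keys. In front of it are white keys, all 9 mm proud of the panel with 5 mm travel square to it: left, six square product keys in two rows of three; then two round keys one behind the other; at the right end one tall print key. Its axes are the scale's.
- printer_lid (a joint): Printer lid, a grey plate 133 mm long, 128 wide, 8 thick, hinged along its rear edge; rad: 0 = fully shut, lying level on the printer; grows as its front edge swings up. Starts between 0.5 and 1.0. The stiff hinge (0.18 N m) keeps it where it is left; a push of a few newtons down on its top face shuts it, to a firm stop at 0.
- lid_hinge (a point): Middle of the lid's hinge line, at the height of the lid's underside when shut (100 mm above the counter). Axes turn with the lid: y along the hinge, -x from the hinge to the free edge, z out of the lid's top face.
- lid_edge (a point): Point on the lid's top face on its centre line, 113 mm from the hinge and 20 mm short of the free edge; axes as for lid_hinge.
- key_back_mid (a joint): THE PRODUCT KEY of this job: the middle one of the three square keys in the back row (the row nearer the display and pan); 26 mm square cap. joint value in m: 0 = up at rest, grows as it is pressed, stop at 0.005. Spring: about 1.5 N to start it, 4 N fully down; it comes back up by itself.
- key_back_mid_top (a point): Centre of the top face of that product key, moving with it; z points out of the panel (leaning 0.28 rad from vertical towards the operator), x up the slope to the rear. Neighbouring square keys are 40 mm to either side and 42 mm in front (centre to centre).
- key_print (a joint): Print key, the tall oblong key at the right end of the key field beside the printer; cap 30 mm wide, 68 mm long up the slope. joint value in m: 0 = up at rest, grows as it is pressed, stop at 0.005. Same spring.
- key_print_top (a point): Centre of the top face of the print key, moving with it; axes as for the product key. The round keys' centres lie 60 mm to its left; the printer's side wall is 45 mm to its right and up to 50 mm higher than the key.
- key_front_left (a joint): The left key of the front row, cap 26 mm square; joint value in m: 0 = up at rest, grows as it is pressed, stop at 0.005. Not to be pressed.
- key_front_mid (a joint): The middle key of the front row, cap 26 mm square; joint value in m: 0 = up at rest, grows as it is pressed, stop at 0.005. Not to be pressed.
- key_front_right (a joint): The right key of the front row, cap 26 mm square; joint value in m: 0 = up at rest, grows as it is pressed, stop at 0.005. Not to be pressed.
- key_back_left (a joint): The left key of the back row, cap 26 mm square; joint value in m: 0 = up at rest, grows as it is pressed, stop at 0.005. Not to be pressed.
- key_back_right (a joint): The right key of the back row, cap 26 mm square; joint value in m: 0 = up at rest, grows as it is pressed, stop at 0.005. Not to be pressed.
- key_front_round (a joint): The round key nearer the operator, cap 20 mm across; joint value in m: 0 = up at rest, grows as it is pressed, stop at 0.005. Not to be pressed.
- key_back_round (a joint): The round key farther from the operator, cap 20 mm across; joint value in m: 0 = up at rest, grows as it is pressed, stop at 0.005. Not to be pressed.
- chocolate_box: Filled clear box of chocolates, 120 x 66 x 48 mm (its x, y, z), 0.28 kg, standing loose on the pan, being weighed. Origin: centre of its underside.
- cloche: Glass dome on a round dark slate with a wooden knob, 170 mm across, 149 mm high, loose on the counter beside the scale. Origin: centre of its underside.
- candy_jar: Glass jar with a knobbed glass lid, 96 mm across, 169 mm high, loose on the counter on the other side of the scale. Origin: centre of its underside.
- tin: Round black tin, 68 mm across, 70 mm high, loose on the counter. Origin: centre of its underside.

How it is judged:
On the way, in this order (a step that is already met when the one before it is completed fails the run):
1. the printer lid is shut (value of joint printer_lid below 0.05 rad), for 0.1 s.
2. with the lid shut and the print key up, the product key is fully pressed (value of joint printer_lid below 0.05 rad and value of joint key_back_mid above 0.0035 m and value of joint key_print below 0.0015 m), for 0.05 s.
3. with the lid shut and the product key up again, the print key is fully pressed (value of joint printer_lid below 0.05 rad and value of joint key_print above 0.0035 m and value of joint key_back_mid below 0.0015 m), for 0.05 s.
At the end, for the whole second after the job is handed in: The printer lid is shut (within 0.05 rad), every key is up again (within 1.5 mm), and the box of chocolates and the things on the counter are within 20 mm of where they began (value of joint printer_lid below 0.05 rad and value of joint each of key_back_mid, key_print, key_front_left, key_front_mid, key_front_right, key_back_left, key_back_right, key_front_round, key_back_round below 0.0015 m and distance of each of chocolate_box, cloche, candy_jar, tin from where it was at the start of the episode below 0.02 m); the robot touches nothing.
It fails at once if the product or print key is pressed while the printer lid is still open (value of joint printer_lid above 0.1 rad and value of joint any of key_back_mid, key_print above 0.0025 m).
It fails at once if a key other than the two named is pressed (half its travel or more) (value of joint any of key_front_left, key_front_mid, key_front_right, key_back_left, key_back_right, key_front_round, key_back_round above 0.0025 m).
It fails at once if the box on the pan is lifted or shifted by more than 20 mm (distance of chocolate_box from where it was at the start of the episode above 0.02 m).
It fails at once if something standing on the counter is moved by more than 20 mm (distance of any of cloche, candy_jar, tin from where it was at the start of the episode above 0.02 m).
It also fails if it takes over 58 s, if anything falls off the work surface, if the arm or the gripper's body presses on something with over 40 N, if the wrist force passes 120 N, or if a joint passes its speed limit or range.

ROBOT

A 6-joint arm with a two-finger parallel gripper is mounted at the origin on the work surface. World frame = base frame: x ahead of the robot, y to its left, z up, the work surface at z = 0. Lengths are in m, angles in rad, forces in N, time in s.
With the tool pointing down it reaches from about 0.325 to 1 m from the base axis. Payload 5.1 kg.
Tool frame: the origin (TCP) lies on the centre line of the jaws, within the pads' length; the fingertips stand 11 mm ahead of it and the grasp point (between the pads) lies 8 mm behind it; z points along the fingers, y is the line along which they close (so a half turn about z gives the same grasp; the last joint's range is limited). The gripper opens to 85 mm and grips with 20 to 120 N. Pads are 22 mm wide; open, the fingers measure 114 mm over their backs; the gripper's body (76 mm by 85 mm) begins 54 mm behind the grasp point. The pads swing forward as they close: fully open they stand 13 mm farther back than shut.
Start: joints at [1.122, 0.124, 1.65, -0, 1.367, -0.083], TCP at [0.233, 0.607, 0.213] pointing down, gripper open.
Joint ranges: [-2.61, 2.61], [-1.02, 2.33], [0.03, 2.71], [-1.35, 4.49], [0.32, 2.68], [-2.91, 2.91]. Speed limits (rad/s): [2.57, 2.57, 3.14, 3.14, 3.14, 3.14].

INTERFACE

Orientations are given as a 3x3 rotation matrix whose columns are the frame's x, y, z axes.
In Python, from plant import bot gives the robot as it stands.
- The arm moves only by the tool apply_moves, never from a script. Its argument "plan" is a list of rows, each a list of 7 numbers: the shift along the tool's x, y, z in cm, then the turn, a rotation vector about the tool's x, y, z in degrees, then the finger opening in cm, from 0 to 8.54. In form: [[dx, dy, dz, ax, ay, az, claw], ...]. A call has 1 to 20 rows; each row shifts and turns the commanded pose from where the row before left it, along the tool's axes as they then stand; what a row does not reach is not made up. A row lasts 1/10 s, in which the tool goes at most 50 mm and 8.59 degrees, less where a joint would pass 70% of its speed; a pose out of reach is approached as far as the arm can. A call is refused whole if a number of a shift passes 5 or a number of a turn 8.59, either way. A call with a gripper value outside its range is refused whole. The fingers move at their own pace and stop on an object; "squeeze" is the grip in N (left out, the last holds). Time passes only in rows, so rows that do not move let the fingers close. It gives the time, the measured TCP pose, the force, the opening and the grip force at its end, in the units of the state.
- bot.sense(): the state, without advancing time (a new reading comes with each control period).
- bot.grab_frame(name): name is "side" or "top"; returns a dict with "img" (400x640x3 uint8, red, green, blue), "fx", "fy", "cx", "cy" (pixels), "R" (3x3) and "t" (3): a world point X has camera coordinates R X + t. Camera axes: x right, y down, z forward; pixel columns grow to the right and rows downward; lengths in m; the calibration is good to about 2 mm. A picture is of the moment at which its call begins. There is no depth.
- bot.close_job(): hands the job in; it is judged then, once.
Trained networks look in a picture, given as the dict that the camera call returned (one of the last four; its "shot" number tells which), for a name from the list of things; names that differ only in an ending like _2 or _b are one class to them, and where a whole thing is asked for, a point or a joint stands for the part that bears it (a point fixed in the world has none). Each returns a list of dicts, best first, with "score" (0 to 1); they miss things now and then, are a little off and sometimes report something else, mostly with a low value. They report only what shows in the picture. A call takes as long as a camera call.
- bot.recognise(query, picture): "location" ([x, y, z] in m, in world coordinates, good to about 4 mm: the middle of the surface that is visible of it).
- bot.pinpoint(query, picture): "location" ([x, y, z] in m, in world coordinates, good to about 4 mm: a listed point, or the origin of a listed thing).
The state is a dict: "t": time; "joint_pos": joint angles; "dq": joint speeds; "joint_efforts": joint torques, N m; "tcp_pos": TCP position; "ee_rot": TCP orientation; "force": force on the tool from outside, world axes, zero at the start; "torque": the same for the moment, N m; "opening": opening from 0.0 (shut) to 1.0 (fully open); "grasp_force": force on a finger pad.
Only numpy, scipy, OpenCV 4.12 (cv2) and the standard library are available. Lean on these libraries where they do the work, as an engineer would, in place of code of your own. Each camera call takes 0.05 s, during which the arm holds its last target. There are 200 camera calls.

## Working session

There is one attempt and no reset: what is moved stays moved. The work goes in short steps, Python scripts to look and compute and a tool call to move; the robot and the scene stay as the last step left them, time stands still between calls to the robot, and variables do not carry over. Pictures are saved under pics/ and viewed, at most 10 in all, crops included, and the job is handed in when it is done.

Besides the shell and the picture viewer there is one more tool, called after "Request:" as name([rows], argument=value, ...), one row to a line, values as JSON. apply_moves: Moves the arm, as the interface text tells. Its arguments: {"type":"object","properties":{"plan":{"type":"array","items":{"type":"array","items":{"type":"number"}}},"squeeze":{"type":"number"}},"required":["plan"]}

```bash
mkdir -p pics
python3 - <<'E'
from plant import bot
import cv2,numpy as np
s=bot.sense();print(s['t'],s['tcp_pos'],s['ee_rot'],s['force'])
for n in('side','top'):
    f=bot.grab_frame(n);cv2.imwrite(f'pics/{n}0.png',f['img'][:,:,::-1])
    print(n,f['fx'],np.round(f['R'],3).tolist(),np.round(f['t'],3))
    for q in('display','lid_hinge','lid_edge','key_back_mid_top','key_print_top','scale','chocolate_box','cloche','candy_jar','tin'):
        for r in bot.pinpoint(q,f)[:2]: print(q,round(r['score'],2),np.round(r['location'],4))
E
```

```text
0.0 [0.23225688 0.60640534 0.21158733] [[-9.33831831e-01  3.57711232e-01 -8.86967965e-04]
 [ 3.57712286e-01  9.33830093e-01 -1.81027901e-03]
 [ 1.80720241e-04 -2.00777550e-03 -9.99997968e-01]] [ 0.60016553 -0.40458815 -1.06517493]
side 509.3053669075107 [[0.538, -0.843, 0.017], [-0.53, -0.354, -0.771], [0.656, 0.406, -0.637]] [-0.324  0.374  1.414]
display 0.75 [0.5324 0.1487 0.0774]
lid_hinge 0.56 [ 0.5285 -0.0567  0.1   ]
lid_edge 0.78 [ 0.473  -0.0485  0.192 ]
lid_edge 0.28 [0.5342 0.152  0.0753]
key_back_mid_top 0.41 [0.5022 0.209  0.0759]
key_print_top 0.51 [0.4648 0.0627 0.0715]
chocolate_box 0.57 [0.6673 0.1376 0.1091]
cloche 0.83 [0.6027 0.4506 0.0031]
cloche 0.58 [0.5363 0.1505 0.082 ]
candy_jar 0.84 [ 0.605  -0.462   0.0044]
tin 0.82 [ 4.068e-01 -3.779e-01  2.000e-04]
top 497.84833081695496 [[-0.024, -1.0, 0.002], [-0.993, 0.024, -0.118], [0.118, -0.005, -0.993]] [0.012 0.594 1.507]
display 0.86 [0.5432 0.1458 0.0802]
lid_hinge 0.56 [ 0.5305 -0.0521  0.1035]
key_back_mid_top 0.46 [0.5031 0.2058 0.0725]
key_back_mid_top 0.26 [0.4618 0.0645 0.0703]
key_print_top 0.47 [0.4604 0.0674 0.0709]
scale 0.56 [ 6.056e-01  7.270e-02 -1.000e-04]
chocolate_box 0.73 [0.6632 0.1401 0.1138]
cloche 0.93 [ 0.6026  0.4521 -0.0011]
cloche 0.39 [6.068e-01 7.360e-02 6.000e-04]
tin 0.76 [ 0.4016 -0.376  -0.0014]
tin 0.7 [0.463  0.0654 0.0696]
```

View pics/side0.png

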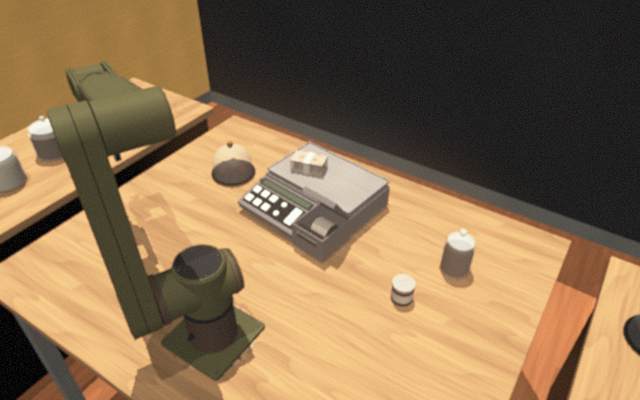

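View pics/top0.png

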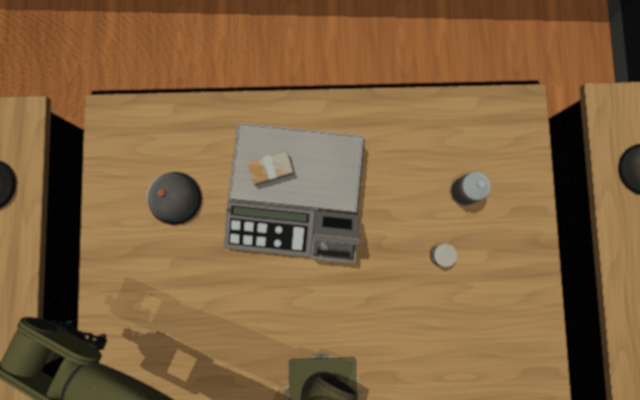

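The side view shows the scale at about (315,200), with the key panel at (275,205) and the lid at about (322,225). The top view shows the keys at (230-305, 225-247) and the lid at (335,235). I'll zoom in to get pixel positions.

Run:
```python
import cv2
a=cv2.imread('pics/side0.png')[170:260,230:350];b=cv2.imread('pics/top0.png')[195:270,220:370]
cv2.imwrite('pics/c1.png',cv2.resize(a,None,fx=6,fy=6,interpolation=cv2.INTER_CUBIC))
cv2.imwrite('pics/c2.png',cv2.resize(b,None,fx=5,fy=5,interpolation=cv2.INTER_CUBIC))
```

```text
(no output)
```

View pics/c1.png

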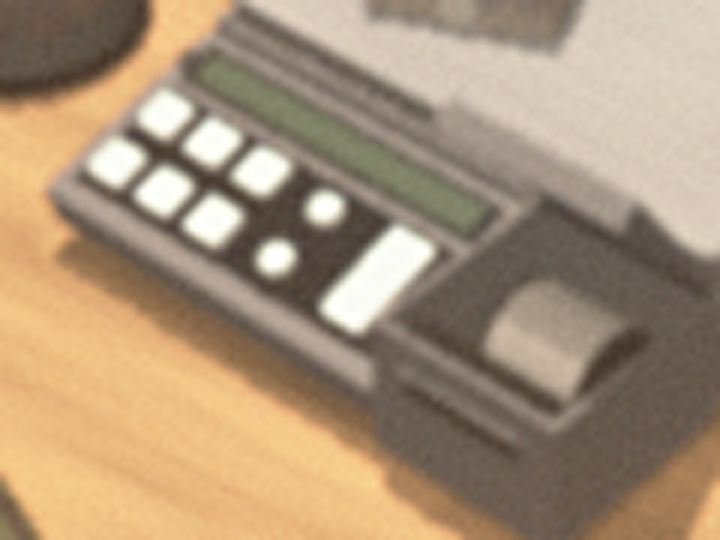

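View pics/c2.png

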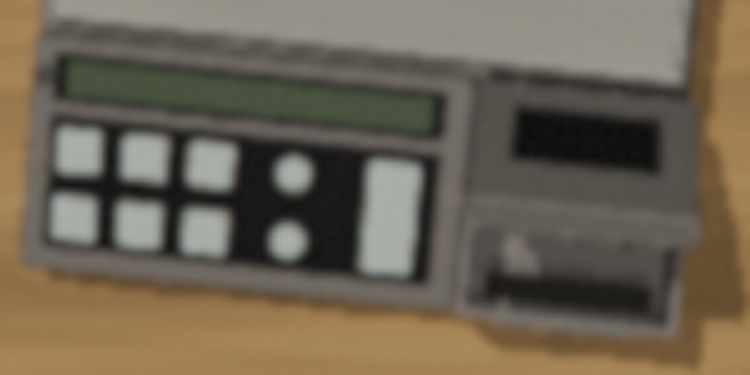

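The crops show these positions, as side crop / top crop pixels:

| Feature | Side crop | Top crop |
|---|---|---|
| Product key | (213,142) | (144,159) |
| Print key | (379,279) | (391,217) |
| Display centre | (343,144) | (248,96) |

The lid's free edge is at about y=220 in the top crop.

Run:
```python
from plant import bot
import cv2,numpy as np
P=[];F=[]
for n in('side','top'):
    f=bot.grab_frame(n);F.append(f)
    K=np.array([[f['fx'],0,f['cx']],[0,f['fy'],f['cy']],[0,0,1]]);P.append(K@np.c_[f['R'],f['t']])
pts=dict(bl=((166,113),(79,152)),bm=((213,142),(144,159)),br=((263,170),(211,165)),fl=((116,162),(75,219)),fm=((164,191),(139,225)),fr=((214,220),(205,232)),rb=((324,208),(293,173)),rf=((275,258),(288,241)),pr=((379,279),(391,217)),disp=((343,144),(248,96)),dl=((205,68),(64,78)),dr=((482,222),(436,116)))
R={}
for k,(a,b) in pts.items():
    a=(np.array(a)+.5)/6-.5+[230,170];b=(np.array(b)+.5)/5-.5+[220,195]
    X=cv2.triangulatePoints(*P,a.reshape(2,1),b.reshape(2,1))[:,0];X=X[:3]/X[3];R[k]=X
    e=[np.linalg.norm((q:=p@np.r_[X,1])[:2]/q[2]-c) for p,c in zip(P,(a,b))]
    print(k,np.round(X,4),np.round(e,2))
v=R['br']-R['bl'];u=R['rb']-R['bl'];w=R['pr']-R['fl']
for d in(v,u,w,R['dr']-R['dl'],R['bm']-R['fm']):print(np.round(d,4),np.linalg.norm(d),np.arctan2(-d[0],-d[1]) if 1 else 0)
for f in F:
  for q in('lid_edge','lid_hinge','key_back_mid_top','key_print_top'):
    for r in bot.pinpoint(q,f)[:2]:print(q,round(r['score'],2),np.round(r['location'],4))
```

```text
bl [0.5102 0.2487 0.0752] [0.33 0.4 ]
bm [0.5052 0.2099 0.0739] [0.31 0.38]
br [0.5006 0.1698 0.0742] [0.31 0.38]
fl [0.4702 0.254  0.0626] [0.55 0.66]
fm [0.466  0.2154 0.0613] [0.45 0.54]
fr [0.461  0.1753 0.0617] [0.35 0.42]
rb [0.4945 0.1212 0.0725] [0.42 0.51]
rf [0.4541 0.1258 0.0617] [0.49 0.58]
pr [0.4671 0.0631 0.0672] [0.41 0.48]
disp [0.5425 0.1455 0.0764] [0.19 0.23]
dl [0.5555 0.2565 0.0765] [0.04 0.05]
dr [0.5263 0.0343 0.0806] [0.33 0.39]
[-0.0096 -0.0789 -0.001 ] 0.07949930583240837 0.12082156767346477
[-0.0157 -0.1275 -0.0026] 0.12851463548371062 0.12236923545342664
[-0.0032 -0.1909  0.0046] 0.1909626125887677 0.01669588051773505
[-0.0291 -0.2222  0.0041] 0.22413713325937124 0.13038371926550915
[ 0.0392 -0.0054  0.0126] 0.04155637873089798 -1.4333994768582803
lid_edge 0.54 [ 0.4703 -0.0468  0.1996]
lid_hinge 0.89 [ 0.5263 -0.0568  0.1008]
key_back_mid_top 0.6 [ 6.053e-01  7.200e-02 -2.000e-04]
key_back_mid_top 0.42 [0.5031 0.2055 0.0796]
lid_edge 0.66 [ 0.4724 -0.0475  0.1978]
lid_hinge 0.73 [ 0.5303 -0.0534  0.105 ]
key_back_mid_top 0.52 [0.5016 0.2081 0.075 ]
key_print_top 0.6 [0.4621 0.0635 0.0699]
```

```bash
cat > h.py <<'E'
from plant import bot
import numpy as np
from scipy.spatial.transform import Rotation as Ro
psi=-0.123
def rot(tilt):
    X=np.array([-np.sin(psi),np.cos(psi),0]);x=np.array([np.cos(psi),np.sin(psi),0]);z=np.array([0,0,-1])
    Z=np.sin(tilt)*x+np.cos(tilt)*z
    return np.c_[X,np.cross(Z,X),Z]
def go(p,tilt):
    s=bot.sense();R=np.array(s['ee_rot']);T=rot(tilt)
    print('t',s['t'],'tcp',np.round(s['tcp_pos'],4),'F',np.round(s['force'],1),'q',np.round(s['joint_pos'],2))
    print('turn deg',np.round(np.degrees(Ro.from_matrix(R.T@T).as_rotvec()),2),'then cm',np.round(T.T@(np.array(p)-s['tcp_pos'])*100,2))
E
python3 -c "
from h import *
go([.4735,-.048,.29],0)"
```

```text
t 1.6 tcp [0.2325 0.607  0.2128] F [-0.9 -0.8  0.4] q [ 1.12  0.12  1.65 -0.    1.37 -0.08]
turn deg [ 0.    0.   76.09] then cm [-62.05  31.95  -7.72]
```

Request:
apply_moves([
  [0,0,-0.8,0,0,7.6,0],
  [0,0,-0.8,0,0,7.6,0],
  [0,0,-0.8,0,0,7.6,0],
  [0,0,-0.8,0,0,7.6,0],
  [0,0,-0.8,0,0,7.6,0],
  [0,0,-0.8,0,0,7.6,0],
  [0,0,-0.8,0,0,7.6,0],
  [0,0,-0.8,0,0,7.6,0],
  [0,0,-0.8,0,0,7.6,0],
  [0,0,-0.8,0,0,7.6,0],
], squeeze=20)

```text
t: 2.6
tcp_pos: [0.2325, 0.607, 0.2932]
ee_rot: [[0.127, 0.992, 0.0], [0.992, -0.127, -0.0], [-0.0, 0.0, -1.0]]
force: [1.1, -0.4, -0.1]
opening: 0.001
grasp_force: 0.0
```

Request:
apply_moves([
  [-3,1.5,0,0,0,0,0],
  [-3,1.5,0,0,0,0,0],
  [-3,1.5,0,0,0,0,0],
  [-3,1.5,0,0,0,0,0],
  [-3,1.5,0,0,0,0,0],
  [-3,1.5,0,0,0,0,0],
  [-3,1.5,0,0,0,0,0],
  [-3,1.5,0,0,0,0,0],
  [-3,1.5,0,0,0,0,0],
  [-3,1.5,0,0,0,0,0],
  [-3,1.5,0,0,0,0,0],
  [-3,1.5,0,0,0,0,0],
  [-3,1.5,0,0,0,0,0],
  [-3,1.5,0,0,0,0,0],
  [-3,1.5,0,0,0,0,0],
  [-3,1.5,0,0,0,0,0],
  [-3,1.5,0,0,0,0,0],
  [-3,1.5,0,0,0,0,0],
  [-3,1.5,0,0,0,0,0],
  [0,0,0,0,0,0,0],
])

```text
t: 4.6
tcp_pos: [0.447, 0.0038, 0.2927]
ee_rot: [[0.126, 0.992, -0.0], [0.992, -0.126, -0.001], [-0.001, -0.0, -1.0]]
force: [0.2, 0.5, -0.2]
opening: 0.003
grasp_force: 0.0
```

```bash
python3 -c "
from h import *
import cv2
go([.4735,-.048,.23],0)
f=bot.grab_frame('side');cv2.imwrite('pics/s1.png',cv2.resize(f['img'][100:280,200:440,::-1],None,fx=3,fy=3))"
```

```text
t 4.6 tcp [0.447  0.0038 0.2927] F [ 0.2  0.5 -0.2] q [-0.11 -0.38  1.97 -0.    1.55  0.02]
turn deg [-0.    0.05 -0.19] then cm [-4.82  3.27  6.27]
```

View pics/s1.png

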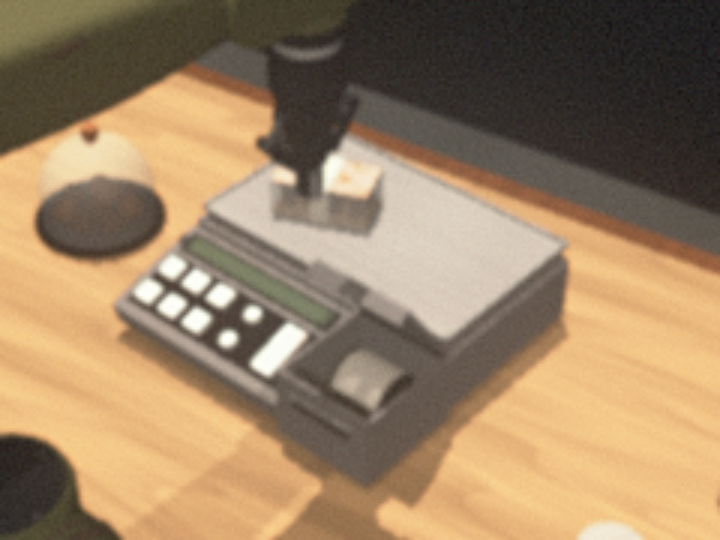

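The gripper is shut and hangs above the printer region, and the lid is still open with the roll visible at (370,375). I'll move over the lid and push down.

Request:
apply_moves([
  [-2.4,1.6,0,0,0,0,0],
  [-2.4,1.6,0,0,0,0,0],
  [0,0,1.5,0,0,0,0],
  [0,0,1.5,0,0,0,0],
  [0,0,1.5,0,0,0,0],
  [0,0,1,0,0,0,0],
  [0,0,1,0,0,0,0],
  [0,0,1,0,0,0,0],
  [0,0,1,0,0,0,0],
  [0,0,1,0,0,0,0],
  [0,0,1,0,0,0,0],
  [0,0,0,0,0,0,0],
])

```text
t: 5.85
tcp_pos: [0.4716, -0.0448, 0.1861]
ee_rot: [[0.121, 0.993, -0.002], [0.993, -0.121, 0.0], [0.0, -0.002, -1.0]]
force: [0.9, -0.7, 0.3]
opening: 0.0
grasp_force: 0.0
```

Request:
apply_moves([
  [0,0,0.8,0,0,0,0],
  [0,0,0.8,0,0,0,0],
  [0,0,0.8,0,0,0,0],
  [0,0,0.8,0,0,0,0],
  [0,0,0.8,0,0,0,0],
  [0,0,0.8,0,0,0,0],
  [0,0,0,0,0,0,0],
])

```text
t: 6.55
tcp_pos: [0.4713, -0.0447, 0.138]
ee_rot: [[0.121, 0.993, -0.003], [0.993, -0.121, 0.001], [0.0, -0.003, -1.0]]
force: [-0.4, 0.1, -0.2]
opening: -0.001
grasp_force: 0.0
```

Request:
apply_moves([
  [0,0,0.4,0,0,0,0],
  [0,0,0.4,0,0,0,0],
  [0,0,0.4,0,0,0,0],
  [0,0,0.3,0,0,0,0],
])

```text
t: 6.95
tcp_pos: [0.4723, -0.0449, 0.1247]
ee_rot: [[0.121, 0.993, 0.0], [0.993, -0.121, -0.0], [-0.0, 0.0, -1.0]]
force: [0.7, -0.2, 2.1]
opening: -0.001
grasp_force: 0.9
```

Request:
apply_moves([
  [0,0,0.2,0,0,0,0],
  [0,0,0.2,0,0,0,0],
  [0,0,0,0,0,0,0],
])

```text
t: 7.25
tcp_pos: [0.4722, -0.0448, 0.1205]
ee_rot: [[0.121, 0.993, -0.0], [0.993, -0.121, 0.0], [0.0, -0.0, -1.0]]
force: [-0.1, -0.8, -0.2]
opening: -0.001
grasp_force: 0.2
```

```bash
python3 -c "
from h import *
import cv2
go([.4735,-.048,.23],0)
f=bot.grab_frame('side');cv2.imwrite('pics/s2.png',cv2.resize(f['img'][100:280,200:440,::-1],None,fx=3,fy=3))
for q in('lid_edge','lid_hinge'):print(q,bot.pinpoint(q,f)[:2])"
```

```text
t 7.25 tcp [ 0.4722 -0.0448  0.1205] F [-0.1 -0.8 -0.2] q [-0.21 -0.2   2.12  0.    1.22 -0.09]
turn deg [-0.02 -0.    0.09] then cm [ -0.3    0.17 -10.95]
lid_edge [{'location': [0.4303, -0.0447, 0.1505], 'score': 0.8}]
lid_hinge [{'location': [0.5307, -0.0553, 0.099], 'score': 0.95}]
```

View pics/s2.png

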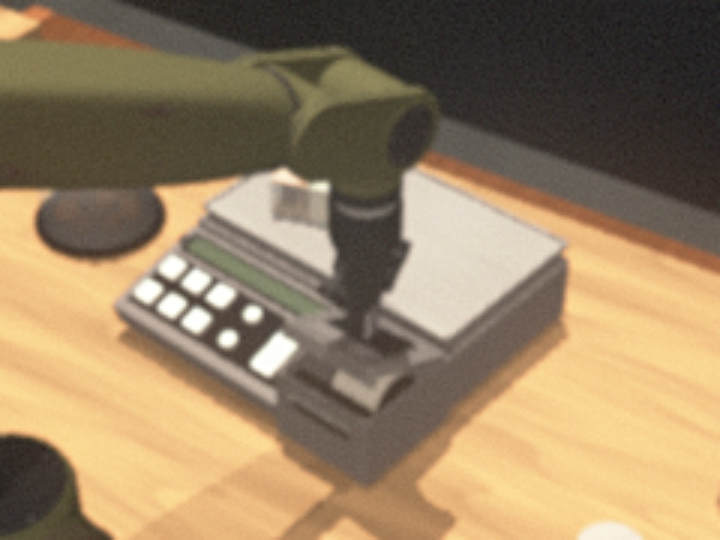

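The picture shows the lid partly down: its front strip is at (315,330)-(400,370), with the finger at (370,325) inside the dark area. The finger height doesn't match the lid angle, so I'll look closer.

```bash
python3 -c "
from h import *
import cv2
f=bot.grab_frame('side');g=bot.grab_frame('top')
for k in(f,g):
  for q in('lid_edge','lid_hinge'):print(q,bot.pinpoint(q,k)[:1])
a=cv2.resize(f['img'][180:245,285:355,::-1],None,fx=9,fy=9,interpolation=cv2.INTER_CUBIC)
cv2.imwrite('pics/s3.png',a)
K=lambda k,X:(lambda c:np.array([k['fx']*c[0]/c[2]+k['cx'],k['fy']*c[1]/c[2]+k['cy']]))(k['R']@X+k['t'])
h=np.array([.529,-.0555,.1]);x=np.array([np.cos(psi),np.sin(psi),0]);y=np.array([-x[1],x[0],0]);z=np.array([0,0,1])
for th in(0,.2,.4):
  print(th,[np.round((K(f,h+(-.133*np.cos(th)+.008*np.sin(th))*x+s*.064*y+(.133*np.sin(th)+.008*np.cos(th))*z)-[285,180])*9) for s in(1,-1)])
print('tip',[(K(f,np.array([.4722,-.0448,zz]))-[285,180])*9 for zz in(.12,.11)])
"
```

```text
lid_edge [{'location': [0.4309, -0.0449, 0.1508], 'score': 0.8}]
lid_hinge [{'location': [0.531, -0.057, 0.0977], 'score': 0.79}]
lid_edge [{'location': [0.4365, -0.0432, 0.1527], 'score': 0.71}]
lid_hinge []
0 [array([ 56., 375.]), array([332., 539.])]
0.2 [array([ 62., 313.]), array([341., 476.])]
0.4 [array([ 78., 246.]), array([360., 408.])]
tip [array([324.48013016, 316.37588679]), array([324.32116456, 337.45548399])]
```

View pics/s3.png

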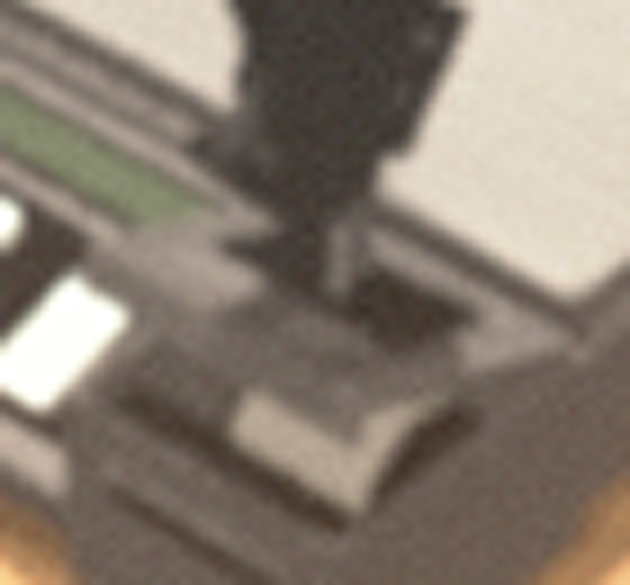

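The lid stands at about 0.4 rad and the finger dips into a dark window near the hinge. I'll retract and push at lid_edge, near the front.

Request:
apply_moves([
  [0,0,-2,0,0,0,0],
  [0,0,-2,0,0,0,0],
  [0,0,-2,0,0,0,0],
  [0,0,-2,0,0,0,0],
  [0,0,-1,0,0,0,0],
  [0,-1.6,0,0,0,0,0],
  [0,-1.6,0,0,0,0,0],
  [0,-1.6,0,0,0,0,0],
  [0,0,0,0,0,0,0],
])

```text
t: 8.6
tcp_pos: [0.4235, -0.0388, 0.2103]
ee_rot: [[0.121, 0.993, -0.0], [0.993, -0.121, 0.0], [0.0, -0.0, -1.0]]
force: [1.2, 0.2, -0.0]
opening: 0.001
grasp_force: 0.0
```

Request:
apply_moves([
  [0,0,1,0,0,0,0],
  [0,0,1,0,0,0,0],
  [0,0,1,0,0,0,0],
  [0,0,1,0,0,0,0],
  [0,0,1,0,0,0,0],
  [0,0,1,0,0,0,0],
  [0,0,1,0,0,0,0],
  [0,0,0.8,0,0,0,0],
  [0,0,0,0,0,0,0],
])

```text
t: 9.5
tcp_pos: [0.424, -0.0389, 0.1314]
ee_rot: [[0.121, 0.993, -0.002], [0.993, -0.121, 0.0], [0.0, -0.002, -1.0]]
force: [-1.1, -0.3, 0.1]
opening: -0.001
grasp_force: 0.0
```

Request:
apply_moves([
  [0,0,0.3,0,0,0,0],
  [0,0,0.3,0,0,0,0],
  [0,0,0,0,0,0,0],
])

```text
t: 9.8
tcp_pos: [0.4248, -0.0391, 0.1268]
ee_rot: [[0.121, 0.993, 0.0], [0.993, -0.121, -0.0], [-0.0, 0.0, -1.0]]
force: [0.5, 0.4, 0.9]
opening: 0.0
grasp_force: 0.0
```

Request:
apply_moves([
  [0,0,0.3,0,0,0,0],
  [0,0,0.3,0,0,0,0],
  [0,0,0.1,0,0,0,0],
])

```text
t: 10.1
tcp_pos: [0.4245, -0.039, 0.1195]
ee_rot: [[0.121, 0.993, -0.0], [0.993, -0.121, 0.0], [-0.0, -0.0, -1.0]]
force: [-0.5, 0.2, 0.4]
opening: 0.001
grasp_force: 0.5
```

Request:
apply_moves([
  [0,0,0.2,0,0,0,0],
  [0,0,0.1,0,0,0,0],
])

```text
t: 10.3
tcp_pos: [0.4246, -0.039, 0.1166]
ee_rot: [[0.121, 0.993, -0.0], [0.993, -0.121, 0.0], [0.0, -0.0, -1.0]]
force: [-0.1, -0.7, 1.4]
opening: 0.002
grasp_force: 0.5
```

```bash
python3 -c "
from h import *
go([.424,-.039,.2],0)
for n in('side','top'):
  k=bot.grab_frame(n)
  for q in('lid_edge','lid_hinge'):print(q,[(np.round(r['location'],4),r['score']) for r in bot.pinpoint(q,k)[:2]])"
```

```text
t 10.3 tcp [ 0.4246 -0.039   0.1166] F [-0.1 -0.7  1.4] q [-0.22 -0.32  2.23 -0.    1.24 -0.1 ]
turn deg [-0.02 -0.    0.09] then cm [-0.   -0.06 -8.34]
lid_edge [(array([ 0.4252, -0.0421,  0.1302]), 0.91)]
lid_hinge [(array([ 0.5306, -0.0575,  0.0995]), 0.88), (array([ 0.4244, -0.0411,  0.1325]), 0.46)]
lid_edge [(array([ 0.4073, -0.3753, -0.0035]), 0.16)]
lid_hinge [(array([ 0.5296, -0.0541,  0.1038]), 0.77)]
```

Request:
apply_moves([
  [0,0,0.4,0,0,0,0],
  [0,0,0.4,0,0,0,0],
  [0,0,0.2,0,0,0,0],
])

```text
t: 10.9
tcp_pos: [0.4243, -0.039, 0.1062]
ee_rot: [[0.121, 0.993, -0.001], [0.993, -0.121, 0.0], [0.0, -0.001, -1.0]]
force: [-0.2, -0.6, 0.8]
opening: 0.0
grasp_force: 0.5
```

```bash
python3 -c "
from h import *
import cv2
go([.424,-.039,.2],0)
f=k=bot.grab_frame('side')
for q in('lid_edge','lid_hinge'):print(q,[(np.round(r['location'],4),r['score']) for r in bot.pinpoint(q,k)[:2]])
a=cv2.resize(f['img'][170:245,275:355,::-1],None,fx=8,fy=8,interpolation=cv2.INTER_CUBIC)
cv2.imwrite('pics/s4.png',a)
for z in(.095,.11,.13): 
  c=f['R']@[.4246,-.039,z]+f['t'];print(z,8*(f['fx']*c[0]/c[2]+f['cx']-275),8*(f['fy']*c[1]/c[2]+f['cy']-170))"
```

```text
t 10.9 tcp [ 0.4243 -0.039   0.1062] F [-0.2 -0.6  0.8] q [-0.22 -0.31  2.23 -0.    1.21 -0.1 ]
turn deg [-0.05 -0.    0.09] then cm [-0.   -0.03 -9.38]
lid_edge [(array([ 0.4228, -0.0411,  0.1213]), 0.57)]
lid_hinge [(array([0.603 , 0.4512, 0.0029]), 0.73), (array([ 0.5289, -0.0566,  0.101 ]), 0.72)]
0.095 289.85165242012 469.1449621965171
0.11 289.600158520916 441.1757957273944
0.13 289.2601433649188 403.36199376161244
```

View pics/s4.png

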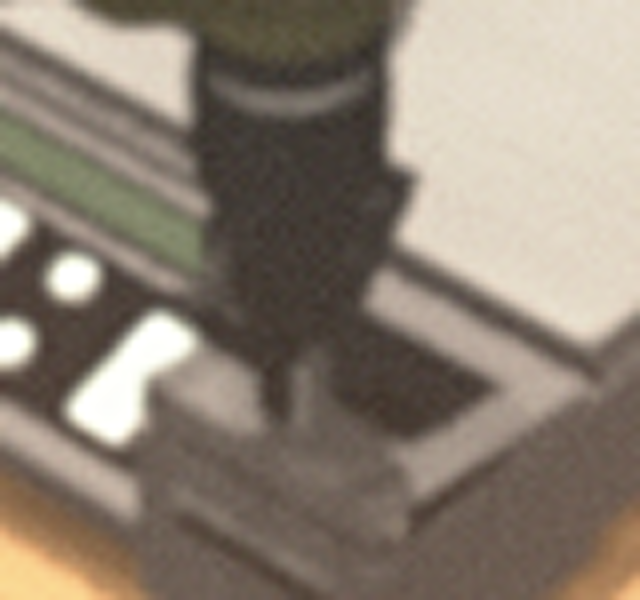

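The lid is nearly shut, at about 0.1 rad. The fingertip at (295,420) is at about z=0.121, so the tip really stands about 14 mm above the reported TCP. I'll keep going until the force rises.

Request:
apply_moves([
  [0,0,0.3,0,0,0,0],
  [0,0,0.3,0,0,0,0],
  [0,0,0.2,0,0,0,0],
])

```text
t: 11.35
tcp_pos: [0.4245, -0.039, 0.0985]
ee_rot: [[0.121, 0.993, -0.0], [0.993, -0.121, 0.0], [-0.0, -0.0, -1.0]]
force: [-1.0, 0.2, 1.1]
opening: 0.003
grasp_force: 0.5
```

Request:
apply_moves([
  [0,0,0.2,0,0,0,0],
  [0,0,0.2,0,0,0,0],
])

```text
t: 11.55
tcp_pos: [0.4246, -0.039, 0.0946]
ee_rot: [[0.121, 0.993, -0.0], [0.993, -0.121, 0.0], [-0.0, -0.0, -1.0]]
force: [-0.7, 1.5, 0.9]
opening: 0.001
grasp_force: 0.5
```

Request:
apply_moves([
  [0,0,0.2,0,0,0,0],
  [0,0,0,0,0,0,0],
])

```text
t: 11.75
tcp_pos: [0.4246, -0.039, 0.0925]
ee_rot: [[0.121, 0.993, -0.0], [0.993, -0.121, 0.0], [0.0, -0.0, -1.0]]
force: [1.0, 0.6, -0.5]
opening: 0.0
grasp_force: 0.0
```

Request:
apply_moves([
  [0,0,0.1,0,0,0,0],
  [0,0,0,0,0,0,0],
])

```text
t: 11.95
tcp_pos: [0.4247, -0.0391, 0.0918]
ee_rot: [[0.121, 0.993, 0.0], [0.993, -0.121, -0.0], [-0.0, 0.0, -1.0]]
force: [-0.3, -0.2, -0.2]
opening: 0.001
grasp_force: 0.0
```

Request:
apply_moves([
  [0,0,0.1,0,0,0,0],
  [0,0,0,0,0,0,0],
])

```text
t: 12.15
tcp_pos: [0.4247, -0.0391, 0.0908]
ee_rot: [[0.121, 0.993, 0.0], [0.993, -0.121, -0.0], [-0.0, 0.0, -1.0]]
force: [0.0, 0.4, 0.1]
opening: 0.001
grasp_force: 0.1
```

```bash
python3 -c "
from h import *
go([.424,-.039,.2],0)
k=bot.grab_frame('side')
for q in('lid_edge','lid_hinge'):print(q,[(np.round(r['location'],4),r['score']) for r in bot.pinpoint(q,k)[:2]])"
```

```text
t 12.15 tcp [ 0.4247 -0.0391  0.0908] F [0.  0.4 0.1] q [-0.22 -0.29  2.25 -0.    1.18 -0.1 ]
turn deg [0.01 0.   0.09] then cm [ -0.    -0.07 -10.92]
lid_edge [(array([ 0.4156, -0.0441,  0.106 ]), 0.77)]
lid_hinge [(array([ 0.5298, -0.0537,  0.0994]), 0.79)]
```

Request:
apply_moves([
  [0,0,0.1,0,0,0,0],
  [0,0,0.1,0,0,0,0],
  [0,0,0,0,0,0,0],
])

```text
t: 12.6
tcp_pos: [0.4248, -0.0391, 0.0899]
ee_rot: [[0.121, 0.993, -0.0], [0.993, -0.121, 0.0], [0.0, -0.0, -1.0]]
force: [-4.1, 1.3, 7.5]
opening: -0.0
grasp_force: 3.6
```

Request:
apply_moves([
  [0,0,0.1,0,0,0,0],
  [0,0,0.1,0,0,0,0],
  [0,0,0,0,0,0,0],
])

```text
t: 12.9
tcp_pos: [0.4248, -0.0391, 0.0897]
ee_rot: [[0.121, 0.993, -0.001], [0.993, -0.121, 0.0], [-0.0, -0.001, -1.0]]
force: [-9.9, 1.6, 17.9]
opening: -0.001
grasp_force: 9.0
```

That is a firm stop at 18 N. I'll retract and check the lid, then measure the real tip position with the gripper in free view.

Request:
apply_moves([
  [0,0,-1,0,0,0,0],
  [0,0,-2,0,0,0,0],
  [0,0,-3,0,0,0,0],
  [0,0,-4,0,0,0,0],
  [0,-3,-4,0,0,0,0],
  [0,-3,0,0,0,0,0],
  [0,0,0,0,0,0,0],
])

```text
t: 13.6
tcp_pos: [0.3644, -0.0317, 0.2286]
ee_rot: [[0.121, 0.993, 0.005], [0.993, -0.121, -0.001], [-0.001, 0.005, -1.0]]
force: [1.0, 0.3, -0.2]
opening: 0.005
grasp_force: 0.0
```

```bash
python3 -c "
from h import *
import cv2
go([.424,-.039,.2],0)
s=bot.sense();p=np.array(s['tcp_pos']);zz=np.array(s['ee_rot'])[:,2]
f=k=bot.grab_frame('side')
for q in('lid_edge','lid_hinge'):print(q,[(np.round(r['location'],4),r['score']) for r in bot.pinpoint(q,k)[:2]])
K=lambda k,X:(lambda c:np.array([k['fx']*c[0]/c[2]+k['cx'],k['fy']*c[1]/c[2]+k['cy']]))(k['R']@X+k['t'])
c=np.round(K(f,p)).astype(int);print(c)
o=np.array([250,140])
a=cv2.resize(f['img'][140:240,250:380,::-1],None,fx=6,fy=6,interpolation=cv2.INTER_CUBIC)
cv2.imwrite('pics/s5.png',a)
for d in(-.03,-.018,0,.011):print(d,np.round((K(f,p+d*zz)-o)*6))"
```

```text
t 13.6 tcp [ 0.3644 -0.0317  0.2286] F [ 1.   0.3 -0.2] q [-0.23 -0.58  2.21 -0.    1.51 -0.11]
turn deg [0.26 0.03 0.08] then cm [0.01 6.01 2.86]
lid_edge [(array([ 0.4193, -0.0419,  0.108 ]), 0.78)]
lid_hinge [(array([ 0.5292, -0.0567,  0.101 ]), 0.93)]
[297 206]
-0.03 [282. 348.]
-0.018 [283. 367.]
0 [284. 395.]
0.011 [285. 412.]
```

View pics/s5.png

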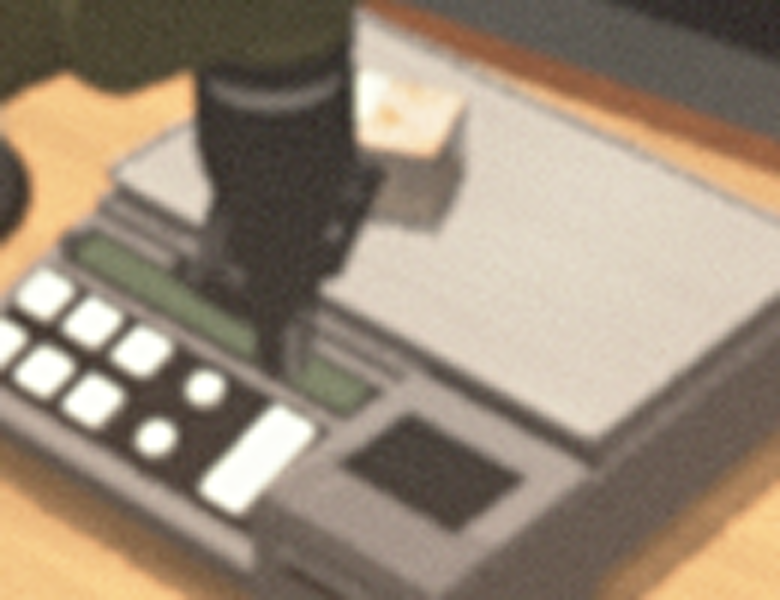

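The lid is flat shut. The tip shows at (285,375), about 15–18 mm behind the reported TCP, which agrees with the 18 mm from contact with the shut lid. Next is the product key.

```bash
python3 -c "
from h import *
Z=rot(.28)[:,2]
go(np.array([.504,.2085,.0745])+(.018-.05)*Z,.28)"
```

```text
t 13.75 tcp [ 0.3652 -0.0318  0.2262] F [ 0.1  0.  -0.8] q [-0.23 -0.58  2.21  0.    1.51 -0.11]
turn deg [-16.05  -0.02   0.08] then cm [25.55  6.21 14.37]
```

Request:
apply_moves([
  [0,0,0,-8.02,0,0,0],
  [0,0,0,-8.02,0,0,0],
  [2.6,0.6,0,0,0,0,0],
  [2.6,0.6,0,0,0,0,0],
  [2.6,0.6,0,0,0,0,0],
  [2.6,0.6,0,0,0,0,0],
  [2.6,0.6,0,0,0,0,0],
  [2.6,0.6,0,0,0,0,0],
  [2.6,0.6,0,0,0,0,0],
  [2.6,0.6,0,0,0,0,0],
  [2.6,0.6,0,0,0,0,0],
  [2.1,0.8,0,0,0,0,0],
  [0,0,3,0,0,0,0],
  [0,0,3,0,0,0,0],
  [0,0,3,0,0,0,0],
  [0,0,3,0,0,0,0],
  [0,0,2,0,0,0,0],
  [0,0,0,0,0,0,0],
])

```text
t: 15.55
tcp_pos: [0.4912, 0.2083, 0.1036]
ee_rot: [[0.122, 0.957, 0.265], [0.993, -0.116, -0.037], [-0.005, 0.268, -0.964]]
force: [-0.3, 0.3, -0.4]
opening: 0.0
grasp_force: 0.0
```

```bash
python3 -c "
from h import *
import cv2
Z=rot(.28)[:,2]
go(np.array([.504,.2085,.0745])+(.018)*Z,.28)
s=bot.sense();p=np.array(s['tcp_pos']);zz=np.array(s['ee_rot'])[:,2]
f=bot.grab_frame('side')
K=lambda k,X:(lambda c:np.array([k['fx']*c[0]/c[2]+k['cx'],k['fy']*c[1]/c[2]+k['cy']]))(k['R']@X+k['t'])
o=np.array([220,130])
cv2.imwrite('pics/s6.png',cv2.resize(f['img'][130:230,220:350,::-1],None,fx=6,fy=6,interpolation=cv2.INTER_CUBIC))
for d in(-.03,-.018,0,.011,.032):print(d,np.round((K(f,p+d*zz)-o)*6))"
```

```text
t 15.55 tcp [0.4912 0.2083 0.1036] F [-0.3  0.3 -0.4] q [ 0.37 -0.18  2.16 -0.16  0.93  0.58]
turn deg [-0.52  0.24  0.13] then cm [0.17 0.41 4.95]
-0.03 [242. 319.]
-0.018 [248. 333.]
0 [256. 353.]
0.011 [261. 365.]
0.032 [270. 388.]
```

View pics/s6.png

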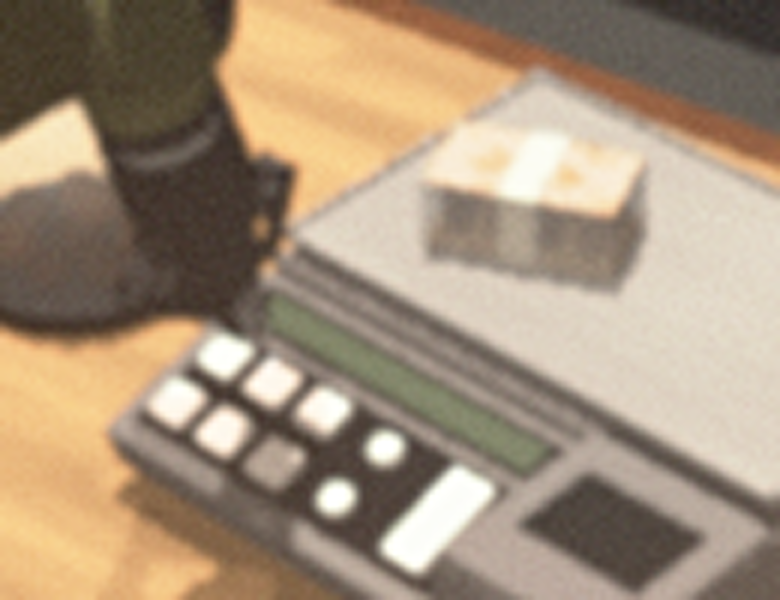

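The finger hangs at (240,320) above and behind the product key at (272,382), with its axis pointing onto the key. I'll fine-align and approach.

Request:
apply_moves([
  [0.2,0.4,1,0,0,0,0],
  [0,0,1,0,0,0,0],
  [0,0,1,0,0,0,0],
  [0,0,1,0,0,0,0],
  [0,0,0,0,0,0,0],
])

```text
t: 16.1
tcp_pos: [0.5076, 0.209, 0.07]
ee_rot: [[0.121, 0.955, 0.271], [0.993, -0.116, -0.035], [-0.002, 0.274, -0.962]]
force: [0.3, 0.4, -0.1]
opening: -0.004
grasp_force: 0.0
```

```bash
python3 -c "
from h import *
Z=rot(.28)[:,2]
go(np.array([.504,.2085,.0745])+(.018)*Z,.28)"
```

```text
t 16.1 tcp [0.5076 0.209  0.07  ] F [ 0.3  0.4 -0.1] q [ 0.36 -0.1   2.15 -0.17  0.85  0.58]
turn deg [-0.17  0.06  0.09] then cm [-0.1  -0.21  1.27]
```

Request:
apply_moves([
  [-0.1,-0.2,0.4,0,0,0,0],
  [0,0,0.4,0,0,0,0],
  [0,0,0.2,0,0,0,0],
  [0,0,0,0,0,0,0],
])

```text
t: 16.5
tcp_pos: [0.5092, 0.2085, 0.0617]
ee_rot: [[0.121, 0.954, 0.274], [0.993, -0.116, -0.034], [-0.0, 0.276, -0.961]]
force: [-0.1, -0.5, -0.4]
opening: 0.002
grasp_force: 0.0
```

Request:
apply_moves([
  [0,0,0.2,0,0,0,0],
  [0,0,0,0,0,0,0],
])

```text
t: 16.7
tcp_pos: [0.5099, 0.2084, 0.0599]
ee_rot: [[0.121, 0.954, 0.274], [0.993, -0.116, -0.033], [0.0, 0.276, -0.961]]
force: [-0.6, -0.6, -0.0]
opening: 0.001
grasp_force: 0.0
```

Request:
apply_moves([
  [0,0,0.2,0,0,0,0],
  [0,0,0,0,0,0,0],
])

```text
t: 16.9
tcp_pos: [0.5105, 0.2084, 0.0581]
ee_rot: [[0.121, 0.954, 0.274], [0.993, -0.116, -0.033], [0.0, 0.277, -0.961]]
force: [-0.1, 0.0, 0.1]
opening: 0.004
grasp_force: 0.0
```

Request:
apply_moves([
  [0,0,0.2,0,0,0,0],
  [0,0,0,0,0,0,0],
])

```text
t: 17.1
tcp_pos: [0.5111, 0.2084, 0.0563]
ee_rot: [[0.121, 0.954, 0.275], [0.993, -0.116, -0.033], [0.0, 0.277, -0.961]]
force: [-1.8, -1.0, 2.0]
opening: 0.001
grasp_force: 1.1
```

Contact is made. I'll press through the travel.

Request:
apply_moves([
  [0,0,0.2,0,0,0,0],
  [0,0,0.2,0,0,0,0],
  [0,0,0,0,0,0,0],
])

```text
t: 17.4
tcp_pos: [0.5121, 0.2083, 0.0531]
ee_rot: [[0.121, 0.954, 0.274], [0.993, -0.117, -0.034], [-0.0, 0.276, -0.961]]
force: [-4.4, -0.7, 8.0]
opening: 0.003
grasp_force: 4.9
```

Request:
apply_moves([
  [0,0,0.2,0,0,0,0],
  [0,0,0,0,0,0,0],
])

```text
t: 17.6
tcp_pos: [0.5123, 0.2083, 0.0529]
ee_rot: [[0.122, 0.954, 0.272], [0.993, -0.117, -0.034], [-0.001, 0.275, -0.962]]
force: [-16.4, -2.7, 22.5]
opening: -0.0
grasp_force: 13.1
```

The key is at its stop (22 N). I'll release and go to the print key.

Request:
apply_moves([
  [0,0,-1,0,0,0,0],
  [0,0,-2,0,0,0,0],
  [0,0,-3,0,0,0,0],
  [0,0,-3,0,0,0,0],
  [0,0,0,0,0,0,0],
])

```text
t: 18.1
tcp_pos: [0.4901, 0.2123, 0.1418]
ee_rot: [[0.121, 0.952, 0.282], [0.993, -0.117, -0.03], [0.004, 0.284, -0.959]]
force: [0.7, -0.2, 0.4]
opening: -0.002
grasp_force: 0.0
```

```bash
python3 -c "
from h import *
Z=rot(.28)[:,2]
for n in('side','top'):
  f=bot.grab_frame(n)
  for q in('key_print_top','key_back_mid_top'):print(q,[(np.round(r['location'],4),round(r['score'],2)) for r in bot.pinpoint(q,f)[:2]])
go(np.array([.465,.065,.069])+(.0185-.03)*Z,.28)"
```

```text
key_print_top [(array([0.6022, 0.451 , 0.0048]), 0.69), (array([0.4638, 0.0649, 0.07  ]), 0.53)]
key_back_mid_top [(array([0.5032, 0.2101, 0.0776]), 0.5)]
key_print_top [(array([0.4616, 0.0652, 0.0661]), 0.71), (array([ 4.057e-01, -3.756e-01, -3.000e-04]), 0.44)]
key_back_mid_top []
t 18.4 tcp [0.487  0.2106 0.1349] F [-0.2  0.5 -0.1] q [ 0.38 -0.23  2.14 -0.16  0.99  0.57]
turn deg [-0.16  0.06  0.1 ] then cm [-14.72  -2.21   5.07]
```

Request:
apply_moves([
  [-2.1,-0.3,0,0,0,0,0],
  [-2.1,-0.3,0,0,0,0,0],
  [-2.1,-0.3,0,0,0,0,0],
  [-2.1,-0.3,0,0,0,0,0],
  [-2.1,-0.3,0,0,0,0,0],
  [-2.1,-0.3,0,0,0,0,0],
  [-2.1,-0.4,0,0,0,0,0],
  [0,0,2,0,0,0,0],
  [0,0,2,0,0,0,0],
  [0,0,1,0,0,0,0],
  [0,0,0,0,0,0,0],
  [0,0,0,0,0,0,0],
])

```text
t: 19.6
tcp_pos: [0.4627, 0.0662, 0.0825]
ee_rot: [[0.121, 0.954, 0.273], [0.993, -0.116, -0.033], [-0.0, 0.275, -0.961]]
force: [-0.6, -0.1, 0.3]
opening: 0.001
grasp_force: 0.0
```

```bash
python3 -c "
from h import *
Z=rot(.28)[:,2]
go(np.array([.465,.065,.069])+.0185*Z,.28)"
```

```text
t 19.6 tcp [0.4627 0.0662 0.0825] F [-0.6 -0.1  0.3] q [ 0.06 -0.36  2.34 -0.06  0.89  0.21]
turn deg [-0.05 -0.02  0.1 ] then cm [-0.09 -0.14  3.22]
```

Request:
apply_moves([
  [-0.1,-0.1,1,0,0,0,0],
  [0,0,1,0,0,0,0],
  [0,0,0.6,0,0,0,0],
  [0,0,0.4,0,0,0,0],
  [0,0,0,0,0,0,0],
])

```text
t: 20.1
tcp_pos: [0.4695, 0.0642, 0.0527]
ee_rot: [[0.121, 0.954, 0.273], [0.993, -0.116, -0.034], [-0.0, 0.275, -0.962]]
force: [-0.2, 0.2, 0.5]
opening: 0.0
grasp_force: 0.0
```

Request:
apply_moves([
  [0,0,0.2,0,0,0,0],
  [0,0,0,0,0,0,0],
])

```text
t: 20.3
tcp_pos: [0.4708, 0.0642, 0.052]
ee_rot: [[0.121, 0.954, 0.275], [0.993, -0.116, -0.033], [0.0, 0.277, -0.961]]
force: [-1.0, 0.0, 0.5]
opening: 0.002
grasp_force: 0.7
```

Request:
apply_moves([
  [0,0,0.2,0,0,0,0],
  [0,0,0,0,0,0,0],
])

```text
t: 20.5
tcp_pos: [0.4715, 0.0641, 0.0502]
ee_rot: [[0.121, 0.954, 0.275], [0.993, -0.116, -0.033], [0.0, 0.277, -0.961]]
force: [-1.1, 0.4, 1.7]
opening: 0.0
grasp_force: 1.1
```

Request:
apply_moves([
  [0,0,0.2,0,0,0,0],
  [0,0,0,0,0,0,0],
])

```text
t: 20.7
tcp_pos: [0.4721, 0.064, 0.0482]
ee_rot: [[0.121, 0.954, 0.275], [0.993, -0.116, -0.033], [0.0, 0.277, -0.961]]
force: [-1.4, 0.1, 1.6]
opening: 0.002
grasp_force: 1.6
```

Request:
apply_moves([
  [0,0,0.2,0,0,0,0],
  [0,0,0,0,0,0,0],
])

```text
t: 20.9
tcp_pos: [0.4724, 0.064, 0.0471]
ee_rot: [[0.121, 0.954, 0.274], [0.993, -0.116, -0.034], [-0.0, 0.276, -0.961]]
force: [-7.4, -0.1, 11.0]
opening: 0.005
grasp_force: 6.5
```

Request:
apply_moves([
  [0,0,0.2,0,0,0,0],
  [0,0,0,0,0,0,0],
])

```text
t: 21.1
tcp_pos: [0.4727, 0.064, 0.0467]
ee_rot: [[0.121, 0.955, 0.272], [0.993, -0.116, -0.034], [-0.001, 0.274, -0.962]]
force: [-21.1, -0.5, 29.3]
opening: -0.001
grasp_force: 16.6
```

The print key is at its stop. I'll back off clear and check.

Request:
apply_moves([
  [0,0,-1,0,0,0,0],
  [0,0,-2,0,0,0,0],
  [0,0,-3,0,0,0,0],
  [0,0,-4,0,0,0,0],
  [0,0,-4,0,0,0,0],
  [0,0,0,0,0,0,0],
  [0,0,0,0,0,0,0],
  [0,0,0,0,0,0,0],
])

```text
t: 21.9
tcp_pos: [0.4334, 0.0685, 0.1766]
ee_rot: [[0.121, 0.955, 0.271], [0.993, -0.116, -0.034], [-0.001, 0.274, -0.962]]
force: [-1.3, 0.2, -0.4]
opening: -0.001
grasp_force: 0.0
```

```bash
python3 -c "
from h import *
for n in('side','top'):
  f=bot.grab_frame(n)
  for q in('lid_edge','chocolate_box','cloche','candy_jar','tin'):print(q,[(np.round(r['location'],4),round(r['score'],2)) for r in bot.pinpoint(q,f)[:1]])
go([.46,.06,.2],.28)
print(bot.close_job())"
```

```text
lid_edge [(array([ 0.4189, -0.0438,  0.1065]), 0.73)]
chocolate_box [(array([0.6689, 0.1381, 0.1089]), 0.95)]
cloche [(array([0.6021, 0.4513, 0.0057]), 0.78)]
candy_jar [(array([ 0.6042, -0.4601,  0.0049]), 0.89)]
tin [(array([ 4.066e-01, -3.772e-01,  1.000e-04]), 0.62)]
lid_edge [(array([ 0.4224, -0.0389,  0.1078]), 0.67)]
chocolate_box [(array([0.6646, 0.1405, 0.1127]), 0.72)]
cloche [(array([0.6028, 0.4522, 0.001 ]), 0.69)]
candy_jar [(array([ 0.6044, -0.4664,  0.0018]), 0.58)]
tin [(array([ 0.4077, -0.376 , -0.0039]), 0.92)]
t 22.5 tcp [0.4344 0.0685 0.1786] F [ 0.9 -1.   0.1] q [ 0.07 -0.56  2.3  -0.06  1.12  0.21]
turn deg [-0.   -0.02  0.08] then cm [-0.53  3.14 -1.32]
the job is handed in; nothing more can be done
None
```

I shut the lid, pressed the product key and then the print key down to their stops and backed off each; at hand-in (about 22 s) the cameras showed the lid shut and the box, cloche, jar and tin within about 6 mm of where they began, but no verdict came back.

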